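# Slide the scraper blade out of its honing tray and lay it on the drip rest

### The arm

A 6-joint arm with a two-finger parallel gripper is mounted at the origin on a cart in front of the work surface, level with it; the furniture and walls round the work are solid. World frame = base frame: x ahead of the robot, y to its left, z up, the work surface at z = 0. Lengths are in mm, angles in rad, forces in N, time in s.
With the tool pointing down it reaches from about 300 to 850 mm from the base axis. Payload 5.4 kg.
Tool frame: the origin (TCP) lies midway between the tips of the shut fingers; the grasp point (between the pads) lies 19 mm behind it; z points along the fingers, y is the direction in which the jaws open and shut (so a half turn about z gives the same grasp; the last joint's range is limited). The gripper opens to 85 mm and grips with 20 to 120 N. Pads are 22 mm wide; open, the fingers measure 114 mm over their backs; the gripper's body (76 mm by 85 mm) begins 54 mm behind the grasp point. The pads swing forward as they close: fully open they stand 13 mm farther back than shut.
Start: joints at [-1.506, 0.158, 1.597, -0, 1.386, -0.21], TCP at [156.005, -553.415, 231.299] pointing down, gripper open.
Joint ranges: [-2.91, 2.91], [-0.94, 2.29], [0.18, 2.7], [-1.29, 4.43], [0.17, 2.64], [-3, 3]. Speed limits (rad/s): [2.57, 2.57, 3.14, 3.14, 3.14, 3.14].

### API

Orientations are given as [roll, pitch, yaw] about the fixed x, y, z axes, in that order (R = Rz(yaw) Ry(pitch) Rx(roll)).
In Python, from bench import sense, read_camera, get_calibration, hand_in gives the robot as it stands. The module is installed in compiled form; this text tells all that it offers.
- The arm moves only by the tool jog_arm, never from a script. Its argument "motion" is one flat list of numbers, 7 for each row, row after row: the gripper's target within -1 to 1 (shut at 1, half-way at 0, fully open at -1), then the shift along the world's x, y, z in cm, then the turn, a rotation vector about the world's x, y, z in degrees. A call has 1 to 8 rows; each row shifts and turns the commanded pose from where the row before left it; what a row does not reach is not made up. A row lasts 1/12 s, in which the tool goes at most 41.7 mm and 7.16 degrees, less where a joint would pass 70% of its speed; a pose out of reach is approached as far as the arm can. A call with a gripper value outside its range is refused whole. The fingers move at their own pace and stop on an object; "squeeze" is the grip in N (left out, the last holds). Time passes only in rows, so rows that do not move let the fingers close. It gives the time, the measured TCP pose, the force and the opening at its end, in the units of the state.
- sense(): the state, without advancing time (a new reading comes with each control period).
- read_camera(name): name is "scene" or "top" or "wrist"; returns the picture (384x512x3 uint8, blue, green, red); there is no depth.
- get_calibration(name): a dict with "fx", "fy", "cx", "cy" (pixels), "T" (4x4, takes a point from camera to world coordinates). Camera axes: x right, y up, looking along -z (the intrinsics and any distortion apply to the point x, -y, -z); pixel columns grow to the right and rows downward; lengths in mm; the calibration is good to about 2 mm. A picture is of the moment at which its call begins: read the wrist's pose just before it. get_calibration takes no time and is no camera call; for the wrist camera it gives the pose at the moment of the call.
- hand_in(): hands the job in, once; it reports no verdict.
The state is a dict: "t": time; "joint_pos": joint angles; "joint_velocities": joint speeds; "effort": joint torques, N m; "tcp_pos": TCP position; "tcp_rot": TCP orientation; "contact_force": force on the tool from outside, world axes, zero at the start; "torque": the same for the moment, N m; "grip_width": finger opening in mm.
Only numpy, scipy, OpenCV 4.12 (cv2) and the standard library are available. Lean on these libraries where they do the work, as an engineer would, in place of code of your own. Each camera call takes 0.05 s, during which the arm holds its last target. There are 200 camera calls.

### The job

Pressing gently on top of the steel scraper blade, slide it along its honing tray until its front end sticks out over the open mouth by 3 to 5 cm while the blade still lies flat in the channel. Then grip it across that overhanging end, lift it clear of the tray and lay it gently on the drip rest, flat across both cross bars, between the brass pins and with about as much blade beyond one bar as beyond the other. Do not press the blade hard onto the tray floor, do not drop it, and leave the wooden disc, palm chisel, carved blank and glue bottle where they are.

Things in the scene. Friction and masses are not known exactly. Their poses are not given: they have to be found in the camera images.
- blade: Flat steel scraper blade, 150 (x) x 45 (y) x 4 (z) mm, 0.16 kg give or take a third; origin at the centre of its underside. Its -x end is the front end (polished stripe on top) and points to the tray's mouth.
- blade_front (a point): Middle of the blade's front edge, 75 mm from its centre along its -x, at half thickness.
- tray: Honing tray, fixed to the bench: dark wooden block 182 (x) x 69 (y) mm, origin on the bench under its centre. The blade lies in its channel along x, 49 mm wide, floor 45 mm above the bench. Light wooden side rails (10 mm thick) and a back stop at +x (inner face at +79 mm) rise 3 mm above the blade's top and hide its edges. The -x end (mouth, at -91 mm) is open.
- floor_strip: Black slick plastic strip, 170 x 49 x 5 mm, the floor of the tray's channel, rigid and fixed (friction about 0.15); origin above the tray's origin, 5 mm below the strip's top. The blade lies on it and may not be pressed on it with more than 25 N; a fingertip pressing with 8 to 16 N drags the blade.
- mouth (a point): Middle of the channel floor's edge at the tray's open -x end, 45 mm above the bench. Nothing stands in front of or under it, down to the bench.
- rest: Drip rest, fixed to the bench: board 90 (x) x 86 (y) x 12 mm with two cross bars along y, 12 mm thick, at x = -30 and +30 mm, flat tops 45 mm above the bench. On each bar brass pins 7 mm thick stand at y = -33 and +33 mm, up to 58 mm above the bench; the blade lies along the rest's x between them (59 mm free). Origin on the bench under its centre.
- disc: Wooden disc, 64 mm across, 12 mm high, loose on the bench; origin at the centre of its underside. Leave alone.
- skew: Palm chisel with reddish mushroom handle, 148 x 26 x 22 mm, loose on the bench; origin under its middle, long axis x. Leave alone.
- blank: Small half-carved wooden block, 58 x 31 x 30 mm, loose on the bench; origin under its centre. Leave alone.
- glue_bottle: White glue bottle with brown cap, 58 mm across, 196 mm high, standing behind the work; origin under its centre. Leave alone.
- shoe: Brass spring shoe, 8 mm thick, in the tray's -y rail, 20 mm from the tray's centre toward the mouth; origin at its tip. It pushes with about 2 N on the blade's long edge and holds it against the +y rail: sliding the blade takes about 2.5 N more than the floor friction, and a finger that presses too lightly slips over the blade.
Mind the look-alikes: they are no part of the job. What is shaped like the tray but turquoise is not meant.

How it is judged:
By the outcome, as a careful person would: the job done as asked, in the order asked, and still so for the second after the job is handed in, with the robot touching nothing.
It also fails if it takes over 64 s, if anything falls off the work surface, if the arm or the gripper's body presses on something with over 40 N, if the wrist force passes 120 N, or if a joint passes its speed limit or range.

## Working session

There is one attempt and no reset: what is moved stays moved. The work goes in short steps, Python scripts to look and compute and a tool call to move; the robot and the scene stay as the last step left them, time stands still between calls to the robot, and variables do not carry over. Pictures are saved under pics/ and viewed, about 8 in all and at most 12, crops included, and the job is handed in when it is done.

Besides the shell and the picture viewer there is one more tool, called after "Call:" by a JSON object that holds its "api" and its "payload". jog_arm: Moves the arm, as the interface text tells. Its arguments: {"type":"object","properties":{"motion":{"type":"array"},"squeeze":{"type":"number"}},"required":["motion"]}

```bash
mkdir -p pics
cat > h.py <<'E'
import numpy as np, cv2
from bench import *
def ray(cal,u,v):
    d=np.array([(u-cal['cx'])/cal['fx'],-(v-cal['cy'])/cal['fy'],-1.0])
    T=np.array(cal['T']); return T[:3,3],T[:3,:3]@d
def onz(cal,u,v,z):
    o,d=ray(cal,u,v); return o+d*(z-o[2])/d[2]
def proj(cal,p):
    T=np.array(cal['T']); q=T[:3,:3].T@(np.array(p)-T[:3,3]); 
    return cal['cx']+cal['fx']*q[0]/-q[2], cal['cy']+cal['fy']*-q[1]/-q[2]
E
python3 - <<'E'
from h import *
print(sense())
for n in ("scene","top"):
    im=read_camera(n); cv2.imwrite(f"pics/{n}0.png",im); c=get_calibration(n); print(n,{k:(np.round(v,3).tolist()) for k,v in c.items()})
a=cv2.imread("pics/top0.png"); cv2.imwrite("pics/top0b.png",cv2.resize(a,(800,600)))
E
```

```text
{'t': 0.0, 'joint_pos': array([-1.50611071e+00,  1.59067258e-01,  1.59823339e+00,  1.18562976e-05,
        1.38619364e+00, -2.10120252e-01]), 'joint_velocities': array([ 0.00084267, -0.00063299,  0.00146577, -0.00045022,  0.00141507,
        0.0002162 ]), 'effort': array([-2.75852188e-03, -3.96003270e+01, -3.31424761e+01, -5.73357538e-04,
        8.56674160e-03,  3.71428072e-06]), 'tcp_pos': array([ 155.96445875, -552.82229758,  230.30608662]), 'tcp_rot': array([-3.13973527e+00, -4.08032801e-04,  2.74803300e-01]), 'contact_force': array([-0.32176186,  0.06635699, -0.65222814]), 'torque': array([-0.03447318, -0.00888305, -0.01014959]), 'grip_width': 85.47045277247507}
scene {'fx': 386.282, 'fy': 386.282, 'cx': 258.947, 'cy': 187.927, 'T': [[-0.902, 0.175, -0.395, 150.96], [-0.431, -0.402, 0.808, 857.652], [-0.017, 0.899, 0.438, 499.56], [0.0, 0.0, 0.0, 1.0]]}
top {'fx': 359.578, 'fy': 359.578, 'cx': 255.952, 'cy': 188.831, 'T': [[-0.007, 0.998, -0.064, 491.243], [-1.0, -0.007, -0.008, 32.291], [-0.009, 0.064, 0.998, 1109.989], [0.0, 0.0, 0.0, 1.0]]}
```

View pics/top0b.png

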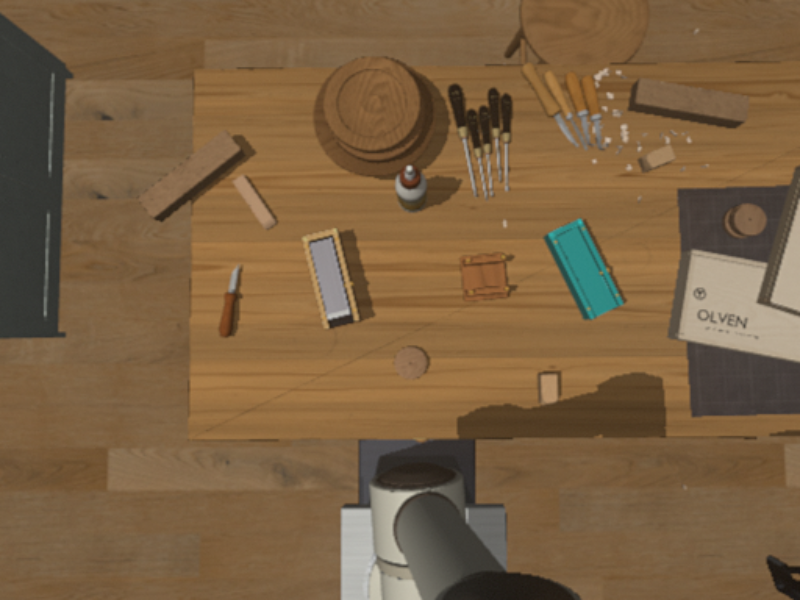

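View pics/scene0.png

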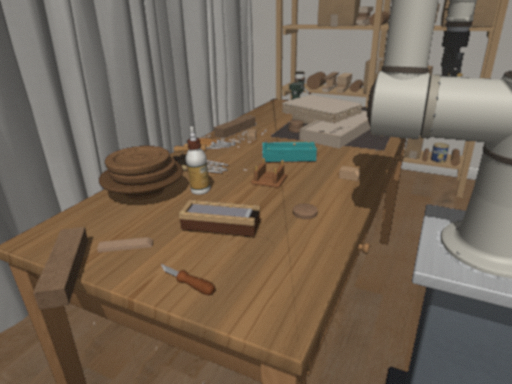

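The tray meant is the dark wooden one with light rails, at about (332,278) in the enlarged top view, with its mouth toward the robot at (341,323). The turquoise one at (585,268) is the look-alike. The rest is at (485,277). The crop below confirms the choice and gives a first measurement.

Run:
```python
from h import *
a=cv2.imread("pics/top0.png"); c=get_calibration("top")
cv2.imwrite("pics/crop1.png",cv2.resize(a[140:215,185:335],None,fx=5,fy=5,interpolation=cv2.INTER_CUBIC))
hsv=cv2.cvtColor(a,cv2.COLOR_BGR2HSV)
m=((hsv[...,1]<60)&(hsv[...,2]>90)).astype(np.uint8); m[:, :190]=0;m[:,240:]=0;m[:140]=0;m[215:]=0
cs,_=cv2.findContours(m,0,2); k=max(cs,key=cv2.contourArea); r=cv2.minAreaRect(k); print(r)
P=np.array([onz(c,u,v,49) for u,v in cv2.boxPoints(r)]); print(P.round(1), P.mean(0))
print("rest",onz(c,485/1.5625,277/1.5625,45), "bottle",onz(c,411/1.5625,205/1.5625,0),"disc",onz(c,411/1.5625,362/1.5625,12))
```

```text
((210.64707946777344, 178.08824157714844), (50.9324836730957, 15.279743194580078), 75.96376037597656)
[[660.9 215.6  49. ]
 [671.7 171.4  49. ]
 [524.2 134.8  49. ]
 [513.6 178.6  49. ]] [592.57206244 175.0943167   49.        ]
rest [ 592.78798062 -121.05783211   45.        ] bottle [742.77449621  17.89654769   0.        ] disc [431.1853145   20.52430902  12.        ]
```

View pics/crop1.png

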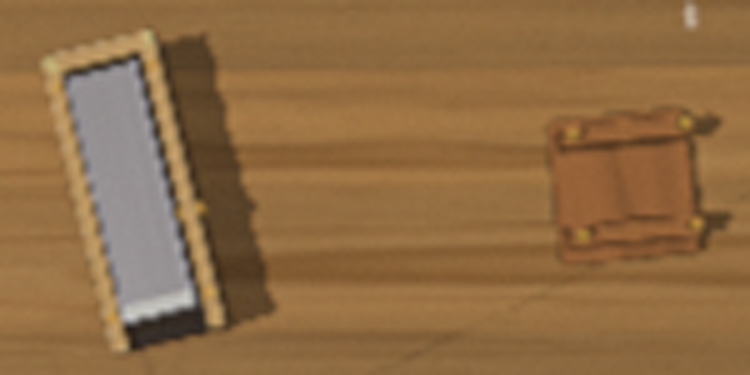

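The crop confirms it: wooden tray with the blade's polished stripe at (160,305), the black strip and open mouth below it, and the shoe at (200,207). The rest's four brass pins are at (572,132), (685,122), (585,234) and (697,224). Next I move above the blade.

Call:
{"api": "jog_arm", "payload": {"motion": [-1,1.8,3.0,0,0,0,0,-1,1.8,3.0,0,0,0,0,-1,1.8,3.0,0,0,0,0,-1,1.8,3.0,0,0,0,0,-1,1.8,3.0,0,0,0,0,-1,1.8,3.0,0,0,0,0,-1,1.8,3.0,0,0,0,0,-1,1.8,3.0,0,0,0,0]}}

```text
t: 0.77
tcp_pos: [300.4, -311.6, 230.9]
tcp_rot: [-3.141, 0.0, 0.274]
contact_force: [0.7, -0.1, 0.2]
grip_width: 85.5
```

Call:
{"api": "jog_arm", "payload": {"motion": [-1,1.8,3.0,0,0,0,0,-1,1.8,3.0,0,0,0,0,-1,1.8,3.0,0,0,0,0,-1,1.8,3.0,0,0,0,0,-1,1.8,3.0,0,0,0,0,-1,1.8,3.0,0,0,0,0,-1,1.8,3.0,0,0,0,0,-1,1.8,3.0,0,0,0,0]}}

```text
t: 1.43
tcp_pos: [444.4, -71.6, 231.0]
tcp_rot: [-3.142, 0.0, 0.275]
contact_force: [0.3, 0.4, 0.9]
grip_width: 85.8
```

Call:
{"api": "jog_arm", "payload": {"motion": [-1,1.5,3.0,0,0,0,0,-1,1.5,3.0,0,0,0,0,-1,1.5,3.0,0,0,0,0,-1,1.5,3.0,0,0,0,-1.8,-1,1.5,3.0,0,0,0,0,-1,1.5,3.0,0,0,0,0,-1,1.5,3.0,0,0,0,0,-1,0,0,0,0,0,0]}}

```text
t: 2.1
tcp_pos: [549.9, 141.2, 230.4]
tcp_rot: [-3.139, -0.0, 0.248]
contact_force: [0.8, -0.4, -0.5]
grip_width: 85.4
```

Run:
```python
from h import *
s=sense(); print(s['t'],s['tcp_pos'],s['tcp_rot'],s['contact_force'],s['joint_pos'])
im=read_camera("wrist"); cv2.imwrite("pics/w1.png",im); c=get_calibration("wrist"); print(c)
np.save("w1T.npy",c['T'])
```

```text
2.1 [549.89022483 141.17229552 230.42927501] [-3.13937643e+00 -2.47632356e-04  2.47733900e-01] [ 0.78571533 -0.39368109 -0.53638207] [0.03728243 0.1401511  1.61907429 0.00225895 1.38258854 1.35992169]
{'fx': 277.48415408976103, 'fy': 277.48415408976103, 'cx': 255.32961756621074, 'cy': 190.1894594107802, 'T': array([[ 2.43781734e-01,  9.17168830e-01,  3.15232937e-01,
         6.29342904e+02],
       [-9.69827336e-01,  2.31323020e-01,  7.69714170e-02,
         1.58437170e+02],
       [-2.32485055e-03, -3.24485744e-01,  9.45887729e-01,
         3.73050171e+02],
       [ 0.00000000e+00,  0.00000000e+00,  0.00000000e+00,
         1.00000000e+00]])}
```

View pics/w1.png

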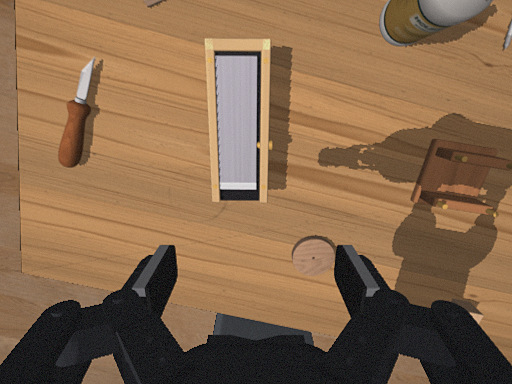

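The wrist view shows the tray's outer corners at about (206,39), (271,39), (267,202) and (213,202). The blade spans rows 54–190 with the stripe at row 186, the shoe is at (263,145) and the disc is at (314,257), right of the path.

Run:
```python
from h import *
c=get_calibration("wrist"); a=cv2.imread("pics/w1.png")
hsv=cv2.cvtColor(a,cv2.COLOR_BGR2HSV)
m=((hsv[...,1]<70)&(hsv[...,2]>100)).astype(np.uint8); m[:,:200]=0;m[:,280:]=0;m[:40]=0;m[215:]=0
k=max(cv2.findContours(m,0,2)[0],key=cv2.contourArea); r=cv2.minAreaRect(k)
q=cv2.approxPolyDP(cv2.convexHull(k),6,True).reshape(-1,2); print("blade poly",q.tolist())
for u,v in q: print(onz(c,u,v,49).round(1))
print("rails z52")
for u,v in [(206,39),(271,39),(267,202),(213,202)]: print(onz(c,u,v,52).round(1))
# rows along the middle column of strip
print([int(x) for x in hsv[180:210,240,2]])
x0=int(240);
for n,(u,v) in dict(shoe=(263,145)).items(): print(n,onz(c,u,v,50).round(1))
t=get_calibration("top")
for u,v in [(572,132),(685,122),(585,234),(697,224)]: print("pin",onz(t,185+(u+.5)/5-.5,140+(v+.5)/5-.5,58).round(1))
```

```text
blade poly [[216, 55], [256, 56], [255, 189], [219, 188]]
[657.8 209.3  49. ]
[667.2 168.   49. ]
[522.8 132.8  49. ]
[513.2 176.2  49. ]
rails z52
[669.7 221.8  52. ]
[686.  156.8  52. ]
[510.9 114.5  52. ]
[494.5 179.5  52. ]
[171, 168, 188, 224, 217, 215, 213, 217, 222, 165, 22, 28, 40, 39, 40, 41, 44, 39, 41, 45, 107, 173, 169, 174, 168, 170, 174, 167, 165, 167]
shoe [577.9 137.1  50. ]
pin [625.1 -86.3  58. ]
pin [ 630.5 -152.7   58. ]
pin [564.9 -93.   58. ]
pin [ 570.3 -158.6   58. ]
```

Call:
{"api": "jog_arm", "payload": {"motion": [1,0.63,0.4,-2.0,0,0,-0.7,1,0.63,0.4,-2.0,0,0,0,1,0.63,0.4,-2.0,0,0,0,1,0.63,0.4,-2.0,0,0,0,1,0.63,0.4,-2.0,0,0,0,1,0.63,0.4,-2.0,0,0,0,1,0.63,0.4,-2.0,0,0,0,1,0.63,0.4,-2.0,0,0,0], "squeeze": 40}}

```text
t: 2.82
tcp_pos: [599.1, 167.5, 70.1]
tcp_rot: [3.141, 0.001, 0.23]
contact_force: [-0.3, -0.0, 0.1]
grip_width: 0.0
```

Call:
{"api": "jog_arm", "payload": {"motion": [1,0,0,0,0,0,0,1,0,0,0,0,0,0,1,0,0,-1.0,0,0,0,1,0,0,0,0,0,0,1,0,0,0,0,0,0]}}

```text
t: 3.23
tcp_pos: [599.3, 168.3, 61.8]
tcp_rot: [3.142, -0.0, 0.231]
contact_force: [0.6, -0.4, -0.2]
grip_width: -0.1
```

Run:
```python
from h import *
s=sense(); print(s['t'],s['tcp_pos'],s['tcp_rot'],s['contact_force'],s['grip_width'])
im=read_camera("wrist"); cv2.imwrite("pics/w2.png",im)
```

```text
3.2333 [599.30100294 168.25673505  61.75562701] [ 3.14150537e+00 -2.26127679e-04  2.30839018e-01] [ 0.57355904 -0.43555544 -0.2049025 ] -0.07395764594024284
```

View pics/w2.png

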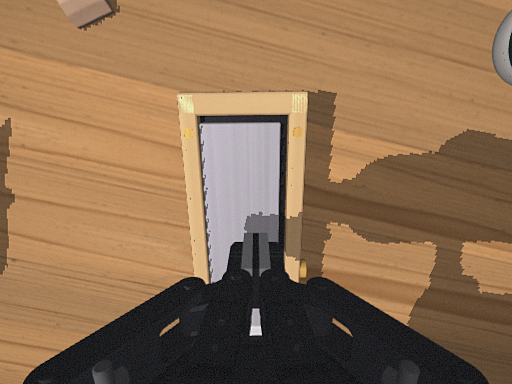

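The shut fingertips at (257,240) sit over the blade, about 6 mm off its midline toward −y. I'll correct that and descend.

Call:
{"api": "jog_arm", "payload": {"motion": [1,0.1,0.3,-0.3,0,0,0,1,0.0,0.3,-0.3,0,0,0,1,0,0,-0.2,0,0,0,1,0,0,-0.1,0,0,0,1,0,0,0,0,0,0]}}

```text
t: 3.7
tcp_pos: [600.0, 174.7, 51.8]
tcp_rot: [-3.142, 0.001, 0.231]
contact_force: [0.3, -0.1, -0.3]
grip_width: 0.0
```

Call:
{"api": "jog_arm", "payload": {"motion": [1,0,0,-0.05,0,0,0,1,0,0,-0.05,0,0,0,1,0,0,0,0,0,0]}}

```text
t: 3.95
tcp_pos: [600.4, 174.5, 51.3]
tcp_rot: [-3.142, 0.0, 0.231]
contact_force: [-0.4, -1.2, -0.4]
grip_width: -0.0
```

Call:
{"api": "jog_arm", "payload": {"motion": [1,0,0,-0.05,0,0,0,1,0,0,-0.05,0,0,0,1,0,0,0,0,0,0]}}

```text
t: 4.2
tcp_pos: [600.4, 174.5, 50.2]
tcp_rot: [-3.142, 0.0, 0.231]
contact_force: [0.3, -0.3, 0.0]
grip_width: 0.0
```

Call:
{"api": "jog_arm", "payload": {"motion": [1,0,0,-0.05,0,0,0,1,0,0,0,0,0,0,1,0,0,0,0,0,0]}}

```text
t: 4.45
tcp_pos: [600.4, 174.6, 49.8]
tcp_rot: [-3.142, 0.0, 0.231]
contact_force: [0.0, -1.2, 0.4]
grip_width: 0.1
```

Call:
{"api": "jog_arm", "payload": {"motion": [1,0,0,-0.05,0,0,0,1,0,0,0,0,0,0,1,0,0,0,0,0,0]}}

```text
t: 4.7
tcp_pos: [600.4, 174.6, 49.2]
tcp_rot: [3.142, 0.0, 0.231]
contact_force: [0.5, -1.0, -0.1]
grip_width: 0.0
```

Call:
{"api": "jog_arm", "payload": {"motion": [1,0,0,-0.03,0,0,0,1,0,0,0,0,0,0,1,0,0,0,0,0,0]}}

```text
t: 4.95
tcp_pos: [600.5, 174.6, 49.1]
tcp_rot: [3.142, -0.0, 0.231]
contact_force: [-0.0, -0.3, 1.3]
grip_width: -0.2
```

Call:
{"api": "jog_arm", "payload": {"motion": [1,0,0,-0.03,0,0,0,1,0,0,0,0,0,0,1,0,0,0,0,0,0]}}

```text
t: 5.2
tcp_pos: [600.4, 174.6, 49.1]
tcp_rot: [3.142, -0.0, 0.231]
contact_force: [-1.8, -0.0, 4.5]
grip_width: 0.1
```

Call:
{"api": "jog_arm", "payload": {"motion": [1,0,0,-0.03,0,0,0,1,0,0,0,0,0,0,1,0,0,0,0,0,0]}}

```text
t: 5.45
tcp_pos: [600.5, 174.6, 49.1]
tcp_rot: [3.142, -0.0, 0.231]
contact_force: [-2.7, -0.1, 5.7]
grip_width: -0.1
```

Call:
{"api": "jog_arm", "payload": {"motion": [1,0,0,-0.04,0,0,0,1,0,0,0,0,0,0,1,0,0,0,0,0,0]}}

```text
t: 5.7
tcp_pos: [600.6, 174.6, 49.1]
tcp_rot: [3.141, -0.0, 0.231]
contact_force: [-4.5, -1.7, 8.6]
grip_width: 0.1
```

Call:
{"api": "jog_arm", "payload": {"motion": [1,0,0,-0.03,0,0,0,1,0,0,0,0,0,0,1,0,0,0,0,0,0]}}

```text
t: 5.95
tcp_pos: [600.6, 174.6, 49.1]
tcp_rot: [3.141, -0.0, 0.231]
contact_force: [-4.9, -1.1, 10.1]
grip_width: -0.0
```

Call:
{"api": "jog_arm", "payload": {"motion": [1,-0.1,-0.02,-0.01,0,0,0,1,-0.1,-0.02,0,0,0,0,1,-0.1,-0.03,0,0,0,0,1,-0.1,-0.02,0,0,0,0]}}

```text
t: 6.28
tcp_pos: [598.5, 174.0, 49.1]
tcp_rot: [3.141, -0.005, 0.231]
contact_force: [2.9, 1.8, 5.2]
grip_width: -0.1
```

Call:
{"api": "jog_arm", "payload": {"motion": [1,-0.1,-0.02,0,0,0,0,1,-0.1,-0.03,0,0,0,0,1,-0.1,-0.02,0,0,0,0,1,-0.1,-0.03,0,0,0,0]}}

```text
t: 6.62
tcp_pos: [594.5, 173.0, 49.1]
tcp_rot: [3.141, -0.005, 0.231]
contact_force: [3.1, 1.3, 6.3]
grip_width: 0.4
```

Call:
{"api": "jog_arm", "payload": {"motion": [1,-0.1,-0.02,-0.04,0,0,0,1,-0.1,-0.03,-0.03,0,0,0,1,-0.1,-0.02,0,0,0,0,1,-0.1,-0.03,0,0,0,0]}}

```text
t: 6.95
tcp_pos: [591.1, 172.2, 49.0]
tcp_rot: [3.141, -0.007, 0.231]
contact_force: [3.8, 2.0, 8.8]
grip_width: -0.0
```

Call:
{"api": "jog_arm", "payload": {"motion": [1,-0.1,-0.02,0,0,0,0,1,-0.1,-0.03,0,0,0,0,1,-0.1,-0.02,0,0,0,0,1,-0.1,-0.03,0,0,0,0,1,-0.1,-0.02,0,0,0,0,1,-0.1,-0.03,0,0,0,0]}}

```text
t: 7.45
tcp_pos: [585.1, 170.7, 49.0]
tcp_rot: [3.141, -0.007, 0.231]
contact_force: [3.7, 2.5, 7.6]
grip_width: 0.6
```

Run:
```python
from h import *
s=sense(); print(s['t'],s['tcp_pos'],s['contact_force'])
im=read_camera("wrist"); cv2.imwrite("pics/w3.png",im)
c=get_calibration("wrist"); hsv=cv2.cvtColor(im,cv2.COLOR_BGR2HSV)
# black gap between back stop and blade back edge: profile along centre column of the channel
for off in (-10,0,10):
    a=[proj(c,np.array([590,169,49])+np.array([.972,.235,0])*s_+np.array([-.235,.972,0])*off) for s_ in range(0,84,2)]
    print([(2*i,int(hsv[int(v),int(u),2])) for i,(u,v) in enumerate(a) if 0<=v<384 and i>8])
```

```text
7.45 [585.12844493 170.66736871  49.04799923] [3.74465997 2.47413803 7.63099345]
[(18, 185), (20, 187), (22, 184), (24, 182), (26, 182), (28, 185), (30, 182), (32, 181), (34, 181), (36, 183), (38, 182), (40, 184), (42, 185), (44, 182), (46, 184), (48, 185), (50, 188), (52, 186), (54, 188), (56, 187), (58, 184), (60, 186), (62, 147), (64, 46), (66, 50), (68, 48), (70, 48), (72, 52), (74, 49), (76, 51), (78, 47), (80, 50), (82, 199)]
[(18, 187), (20, 189), (22, 190), (24, 191), (26, 187), (28, 193), (30, 191), (32, 184), (34, 193), (36, 192), (38, 191), (40, 192), (42, 191), (44, 190), (46, 188), (48, 192), (50, 191), (52, 193), (54, 196), (56, 195), (58, 195), (60, 193), (62, 140), (64, 55), (66, 51), (68, 49), (70, 45), (72, 45), (74, 50), (76, 43), (78, 55), (80, 40), (82, 207)]
[(18, 194), (20, 191), (22, 196), (24, 195), (26, 194), (28, 195), (30, 192), (32, 196), (34, 196), (36, 199), (38, 197), (40, 197), (42, 196), (44, 200), (46, 195), (48, 199), (50, 198), (52, 193), (54, 196), (56, 199), (58, 198), (60, 198), (62, 128), (64, 51), (66, 47), (68, 50), (70, 57), (72, 52), (74, 52), (76, 54), (78, 55), (80, 42), (82, 212)]
```

The blade's back edge is now about 18 mm from the back stop, so it is dragging without slip. About 42 mm of slide remains.

Call:
{"api": "jog_arm", "payload": {"motion": [1,-0.2,-0.05,-0.02,0,0,0,1,-0.2,-0.05,-0.01,0,0,0,1,-0.2,-0.05,0,0,0,0,1,-0.2,-0.05,0,0,0,0,1,-0.2,-0.05,0,0,0,0,1,-0.2,-0.05,0,0,0,0]}}

```text
t: 8.0
tcp_pos: [573.4, 167.8, 49.0]
tcp_rot: [3.141, -0.007, 0.231]
contact_force: [4.2, 2.0, 8.7]
grip_width: 0.0
```

Call:
{"api": "jog_arm", "payload": {"motion": [1,-0.2,-0.05,0,0,0,0,1,-0.2,-0.05,0,0,0,0,1,-0.2,-0.05,0,0,0,0,1,-0.2,-0.05,0,0,0,0,1,-0.2,-0.05,0,0,0,0,1,-0.2,-0.05,0,0,0,0]}}

```text
t: 8.5
tcp_pos: [561.4, 164.8, 49.1]
tcp_rot: [3.141, -0.007, 0.231]
contact_force: [4.3, 2.8, 9.3]
grip_width: -0.2
```

Call:
{"api": "jog_arm", "payload": {"motion": [1,-0.2,-0.05,0,0,0,0,1,-0.2,-0.05,0,0,0,0,1,-0.2,-0.05,0,0,0,0,1,-0.2,-0.05,0,0,0,0,1,-0.2,-0.05,0,0,0,0,1,-0.2,-0.05,0,0,0,0,1,-0.2,-0.05,0,0,0,0,1,0,0,0,0,0,0]}}

```text
t: 9.17
tcp_pos: [547.1, 161.2, 49.0]
tcp_rot: [3.141, -0.007, 0.231]
contact_force: [2.2, 2.3, 10.4]
grip_width: 0.7
```

Run:
```python
from h import *
s=sense(); print(s['t'],s['tcp_pos'],s['contact_force'])
im=read_camera("wrist"); cv2.imwrite("pics/w4.png",im)
c=get_calibration("wrist"); hsv=cv2.cvtColor(im,cv2.COLOR_BGR2HSV)
for off in (-10,0,10):
    p=[(s_,proj(c,np.array([590,169,49])+np.array([.972,.235,0])*s_+np.array([-.235,.972,0])*off)) for s_ in range(0,86,1)]
    p=[(s_,int(hsv[int(v),int(u),2])) for s_,(u,v) in p if 0<=v<384 and 0<=u<512]
    print([q for q,r in zip(p,p[1:]) if abs(q[1]-r[1])>30])
```

```text
9.1667 [547.1380049  161.15029095  49.02857715] [ 2.18503397  2.32761384 10.42458332]
[(22, 201), (23, 161)]
[(22, 210), (23, 142)]
[(22, 208), (23, 122)]
```

Call:
{"api": "jog_arm", "payload": {"motion": [1,0,0,0.1,0,0,0,1,0,0,0.5,0,0,0,1,0,0,2,0,0,0,1,0,0,2.4,0,0,0,-1,-2.5,-0.7,3,0,0,0,-1,-2.5,-0.7,3,0,0,0,-1,-2.5,-0.7,3,0,0,0,-1,-2.5,-0.7,2,0,0,0]}}

```text
t: 9.88
tcp_pos: [443.2, 132.4, 208.3]
tcp_rot: [3.141, -0.0, 0.231]
contact_force: [0.6, -0.1, 0.8]
grip_width: 48.2
```

Call:
{"api": "jog_arm", "payload": {"motion": [-1,0,0,0,0,0,0,-1,0,0,0,0,0,0,-1,0,0,0,0,0,0]}}

```text
t: 10.13
tcp_pos: [443.9, 132.6, 205.3]
tcp_rot: [-3.141, 0.002, 0.231]
contact_force: [-0.6, 0.4, -0.8]
grip_width: 83.3
```

Run:
```python
from h import *
s=sense(); print(s['t'],s['tcp_pos'],s['tcp_rot'],s['contact_force'],s['grip_width'])
im=read_camera("wrist"); cv2.imwrite("pics/w5.png",im); c=get_calibration("wrist"); np.save("w5T.npy",c['T'])
hsv=cv2.cvtColor(im,cv2.COLOR_BGR2HSV)
for lo in (100,200):
    m=((hsv[...,1]<70)&(hsv[...,2]>lo)).astype(np.uint8)
    for k in sorted(cv2.findContours(m,0,2)[0],key=cv2.contourArea)[-2:]:
        q=cv2.approxPolyDP(cv2.convexHull(k),5,True).reshape(-1,2)
        print(lo,q.tolist(),[onz(c,u,v,49)[:2].round(1).tolist() for u,v in q])
```

```text
10.1333 [443.85228213 132.63914124 205.32032728] [-3.14116570e+00  2.08101062e-03  2.30956221e-01] [-0.60509674  0.3862706  -0.77194567] 83.25022840807927
100 [[226, 333], [195, 346], [201, 324]] [[211.4, 120.0], [178.1, 158.0], [219.0, 156.3]]
100 [[271, 0], [270, 151], [231, 152], [224, 0]] [[607.7, 156.4], [471.6, 122.9], [460.9, 163.9], [597.9, 198.5]]
200 [[206, 336], [196, 345], [198, 334]] [[199.7, 146.0], [180.3, 156.9], [200.7, 157.4]]
200 [[270, 143], [270, 150], [230, 151], [230, 143]] [[480.0, 125.1], [472.7, 123.2], [461.7, 165.2], [470.2, 166.9]]
```

View pics/w5.png

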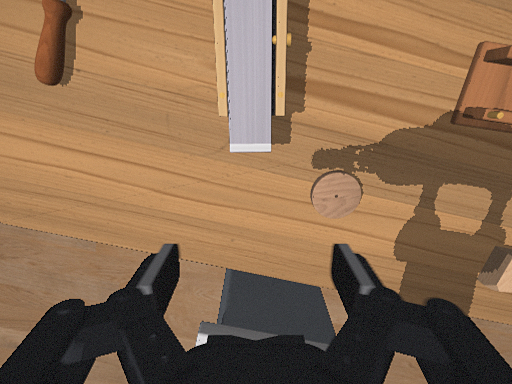

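The blade's front edge is at pixels (231–270, 151) and the rail ends are at row 115, so the overhang is about 37 mm and the blade is straight in the channel. I'll go to the grip pose, about 17 mm behind the front edge.

Call:
{"api": "jog_arm", "payload": {"motion": [-1,0.5,0.2,-1.8,0,0,0.5,-1,0.5,0.2,-1.8,0,0,0,-1,0.5,0.2,-1.8,0,0,0,-1,0.5,0.2,-1.8,0,0,0,-1,0.5,0.2,-1.8,0,0,0,-1,0.5,0.2,-1.8,0,0,0,-1,0.5,0.2,-1.8,0,0,0,-1,0.4,0.14,-1.8,0,0,0]}}

```text
t: 10.85
tcp_pos: [482.8, 148.2, 59.5]
tcp_rot: [-3.141, 0.004, 0.24]
contact_force: [-0.7, -0.8, 0.6]
grip_width: 85.4
```

Call:
{"api": "jog_arm", "payload": {"motion": [-1,0,0,0,0,0,0,-1,0,0,0,0,0,0]}}

```text
t: 11.02
tcp_pos: [481.7, 148.1, 60.2]
tcp_rot: [-3.141, 0.006, 0.24]
contact_force: [0.4, -1.1, 0.1]
grip_width: 85.7
```

Call:
{"api": "jog_arm", "payload": {"motion": [-1,0,0,-1,0,0,0,-1,0,0,-1,0,0,0,-1,0.05,0,-1,0,0,0,-1,0,0,-0.6,0,0,0,-1,0,0,0,0,0,0,-0.3,0,0,0,0,0,0,-0.3,0,0,0,0,0,0]}}

```text
t: 11.6
tcp_pos: [484.3, 148.1, 27.0]
tcp_rot: [3.141, -0.001, 0.24]
contact_force: [-0.3, 1.2, -0.3]
grip_width: 63.8
```

Run:
```python
from h import *
s=sense(); print(s['t'],s['tcp_pos'],s['tcp_rot'],s['contact_force'],s['grip_width'])
w=read_camera("wrist"); sc=read_camera("scene"); c=get_calibration("scene"); u,v=map(int,proj(c,[485,148,45])); print(u,v)
b=cv2.resize(sc[v-60:v+45,u-60:u+60],(400,350),interpolation=cv2.INTER_CUBIC)
cv2.imwrite("pics/g1.png",np.hstack([cv2.resize(w,(400,350)),b]))
```

```text
11.6 [484.256936   148.07954491  26.95463255] [ 3.14147765e+00 -7.08974430e-04  2.39844936e-01] [-0.34990248  1.2034978  -0.29146975] 63.81053254541802
264 215
```

View pics/g1.png

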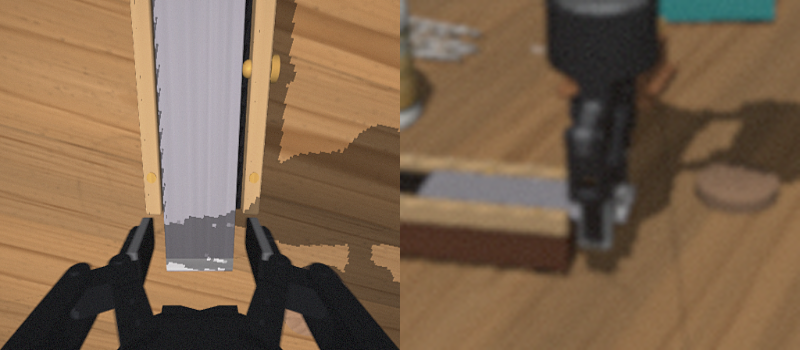

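The fingertips at (150,230) and (250,230) in the left half straddle the blade's end symmetrically and clear the rail ends. Now I close.

Call:
{"api": "jog_arm", "payload": {"motion": [0.2,0,0,0,0,0,0,0.2,0,0,0,0,0,0,0.2,0,0,0,0,0,0,0.4,0,0,0,0,0,0,0.4,0,0,0,0,0,0,0.4,0,0,0,0,0,0], "squeeze": 70}}

```text
t: 12.2
tcp_pos: [484.4, 148.2, 27.3]
tcp_rot: [3.141, -0.001, 0.24]
contact_force: [-1.9, -0.4, 6.0]
grip_width: 42.9
```

Call:
{"api": "jog_arm", "payload": {"motion": [0.8,0,0,0,0,0,0,0.8,0,0,0,0,0,0,0.8,0,0,0,0,0,0]}}

```text
t: 12.45
tcp_pos: [484.4, 148.1, 27.3]
tcp_rot: [3.141, -0.001, 0.24]
contact_force: [-1.8, -0.1, 5.5]
grip_width: 42.9
```

Call:
{"api": "jog_arm", "payload": {"motion": [0.8,0,0,0.1,0,0,0,0.8,0,0,0.2,0,0,0,0.8,0,0,0.4,0,0,0,0.8,0,0,0.8,0,0,0,0.8,0,0,1,0,0,0,0.8,0,0,1.5,0,0,0,0.8,0,0,1.5,0,0,0,0.8,0,0,0.5,0,0,0]}}

```text
t: 13.12
tcp_pos: [485.5, 148.2, 89.6]
tcp_rot: [3.141, -0.004, 0.24]
contact_force: [0.8, 0.0, -1.6]
grip_width: 42.9
```

Run:
```python
from h import *
s=sense(); print(s['t'],s['tcp_pos'],s['tcp_rot'],s['contact_force'],s['torque'],s['grip_width'])
w=read_camera("wrist"); sc=read_camera("scene"); c=get_calibration("scene"); u,v=map(int,proj(c,[520,155,90])); print(u,v)
b=cv2.resize(sc[v-55:v+50,u-60:u+60],(400,350),interpolation=cv2.INTER_CUBIC)
cv2.imwrite("pics/g2.png",np.hstack([cv2.resize(w,(400,350)),b]))
```

```text
13.1167 [485.52219212 148.18176241  89.60643727] [ 3.14076043 -0.00418105  0.23998781] [ 0.75896489  0.00646873 -1.57724434] [-0.05117346  0.08073251 -0.04019326] 42.86939515042861
249 197
```

View pics/g2.png

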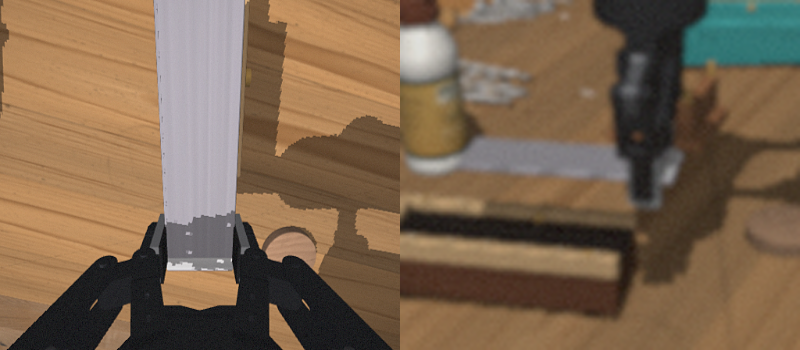

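The blade is held level and clear of the tray. I'll carry it to a hover over the rest.

Call:
{"api": "jog_arm", "payload": {"motion": [0.8,0.1,-0.5,0.5,0,0,-0.5,0.8,0.3,-1.5,0.5,0,0,-0.5,0.8,0.4,-2,0.5,0,0,-0.5,0.8,0.4,-2,0.5,0,0,-0.5,0.8,0.4,-2,0.5,0,0,-0.5,0.8,0.4,-2,0.5,0,0,-0.5,0.8,0.4,-2,0,0,0,-0.5,0.8,0.4,-2,0,0,0,-0.5]}}

```text
t: 13.88
tcp_pos: [511.5, 6.8, 116.2]
tcp_rot: [-3.141, 0.001, 0.169]
contact_force: [-0.3, 0.5, -1.4]
grip_width: 42.5
```

Call:
{"api": "jog_arm", "payload": {"motion": [0.8,0.4,-2,0,0,0,-0.6,0.8,0.4,-2,0,0,0,-0.6,0.8,0.4,-2,0,0,0,-0.6,0.8,0.4,-2,0,0,0,-0.6,0.8,0.4,-2,0,0,0,-0.6,0.8,0.4,-2,0,0,0,-0.6,0.8,0.3,-1.3,0,0,0,-0.5,0.8,0.1,-0.5,0,0,0,-0.4]}}

```text
t: 14.55
tcp_pos: [539.7, -131.8, 116.1]
tcp_rot: [-3.142, 0.001, 0.089]
contact_force: [-0.2, 0.4, -2.6]
grip_width: 42.9
```

Call:
{"api": "jog_arm", "payload": {"motion": [0.8,0,0,0,0,0,0,0.8,0,0,0,0,0,0,0.8,0,0,0,0,0,0]}}

```text
t: 14.8
tcp_pos: [539.5, -128.8, 116.3]
tcp_rot: [-3.141, 0.001, 0.093]
contact_force: [0.5, -0.4, -1.6]
grip_width: 43.0
```

Run:
```python
from h import *
s=sense(); print(s['t'],s['tcp_pos'],s['tcp_rot'],s['contact_force'],s['torque'],s['grip_width'])
w=read_camera("wrist"); cv2.imwrite("pics/r1.png",w); c=get_calibration("wrist"); np.save("r1T.npy",c['T'])
```

```text
14.8 [ 539.48988301 -128.81469553  116.25155434] [-3.14072936e+00  8.17601439e-04  9.25245612e-02] [ 0.50084947 -0.39875757 -1.60121481] [-0.0288889   0.09917023 -0.01875313] 42.99911925286364
```

View pics/r1.png

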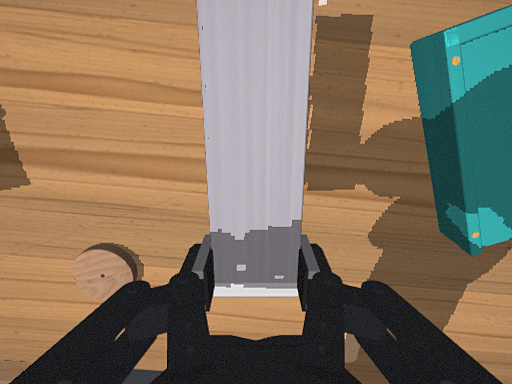

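The blade is held straight between the fingers (front edge at row 291, columns 212–300) and hides the rest from this camera. I'll refine the rest's position from the earlier wrist picture and the top view using the brass pins.

Run:
```python
from h import *
c=get_calibration("wrist"); c['T']=np.load("w1T.npy"); t=get_calibration("top"); sc=get_calibration("scene")
def blobs(im,box,s0=150):
    u0,v0,u1,v1=box; h=cv2.cvtColor(im,cv2.COLOR_BGR2HSV)
    m=((h[...,0]>=15)&(h[...,0]<=28)&(h[...,1]>s0)&(h[...,2]>140)).astype(np.uint8); k=np.zeros_like(m); k[v0:v1,u0:u1]=m[v0:v1,u0:u1]
    n,l,st,ce=cv2.connectedComponentsWithStats(k)
    return [(st[i].tolist(),ce[i].round(1).tolist()) for i in range(1,n) if st[i,4]>=3]
w=cv2.imread("pics/w1.png"); tp=cv2.imread("pics/top0.png"); s=cv2.imread("pics/scene0.png")
print("w1",blobs(w,(405,125,512,225)))
print("top",blobs(tp,(290,155,330,195)))
print("scene",blobs(s,(245,155,295,195)))
for p in [(625.1,-86.3),(630.5,-152.7),(564.9,-93),(570.3,-158.6)]:
    print(p,[np.round(proj(k,[*p,z]),1).tolist() for k in (c,t,sc) for z in (45,58)])
cv2.imwrite("pics/w1crop.png",np.hstack([cv2.resize(w[125:225,402:512],None,fx=4,fy=4,interpolation=cv2.INTER_CUBIC),cv2.resize(tp[160:195,290:325],(350,400),interpolation=cv2.INTER_CUBIC)]))
```

```text
w1 [([442, 204, 4, 5, 8], [443.6, 206.5])]
top [([290, 159, 5, 2, 5], [292.0, 159.8]), ([296, 159, 5, 2, 6], [298.2, 159.7]), ([302, 159, 4, 2, 6], [303.5, 159.7]), ([321, 163, 2, 3, 5], [321.6, 163.8]), ([298, 165, 3, 4, 8], [299.0, 166.2]), ([290, 171, 3, 3, 8], [290.9, 172.0]), ([323, 183, 3, 3, 6], [323.8, 183.8]), ([300, 185, 3, 4, 10], [301.0, 186.8]), ([290, 191, 4, 4, 7], [291.3, 192.1]), ([306, 194, 4, 1, 4], [307.5, 194.0]), ([311, 194, 6, 1, 6], [313.5, 194.0])]
scene []
(625.1, -86.3) [[454.4, 151.6], [462.1, 153.8], [298.5, 166.6], [299.0, 166.0], [254.7, 170.0], [254.6, 166.0]]
(630.5, -152.7) [[507.0, 160.7], [516.6, 163.2], [320.8, 164.6], [321.6, 164.0], [262.5, 162.0], [262.5, 158.1]]
(564.9, -93) [[436.8, 198.8], [443.4, 202.5], [301.1, 186.7], [301.6, 186.4], [274.2, 172.4], [274.2, 168.3]]
(570.3, -158.6) [[486.1, 206.7], [494.4, 210.7], [323.2, 184.7], [324.0, 184.4], [281.1, 164.2], [281.1, 160.3]]
```

View pics/w1crop.png

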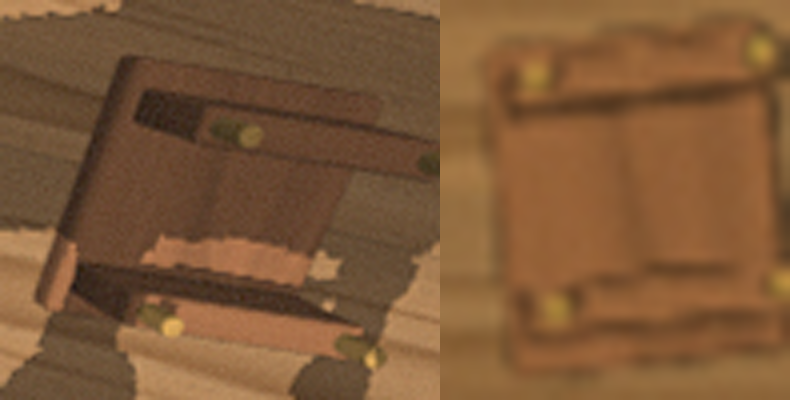

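The left crop (first wrist view) shows pin tops at (250,136), (172,326) and (374,357). The right crop (top view) shows all four pins. Casting rays onto z = 58:

Run:
```python
from h import *
c=get_calibration("wrist"); c['T']=np.load("w1T.npy"); t=get_calibration("top")
P=[onz(c,402+u/4-.4,125+v/4-.4,58)[:2] for u,v in [(250,136),(172,326),(374,357)]]
Q=[onz(t,u,v,58)[:2] for u,v in [(299.0,166.2),(301.0,186.8),(323.8,183.8),(321.6,163.8)]]
print(np.round(P,1),np.round(Q,1)); print("w ctr",(P[0]+P[2])/2,"top ctr",np.mean(Q,0))
d=P[0]-P[1];e=P[1]-P[2]; print(np.degrees(np.arctan2(d[1],d[0])),np.degrees(np.arctan2(-e[0],e[1])),np.linalg.norm(d),np.linalg.norm(e))
# blade pose in the grip now
c['T']=np.load("r1T.npy"); z=116.3+17.7+4
for uv in [(212,290),(300,290),(313,0),(197,0)]: print(onz(c,*uv,z)[:2].round(1))
```

```text
[[ 620.6  -91.2]
 [ 561.   -96.5]
 [ 566.8 -161.6]] [[ 624.5  -86.2]
 [ 563.8  -91.2]
 [ 572.1 -158.1]
 [ 631.1 -152.7]]
w ctr [ 593.66806234 -126.41005198] top ctr [ 597.85910003 -122.06802106]
5.072767603511274 5.076898383593845 59.82223595696854 65.28899824941038
[ 523.2 -107.9]
[ 527.5 -154. ]
[ 657.3 -140. ]
[653.4 -96.9]
```

Two estimates agree: rest centre about (594,−126), yaw 5.1°. The blade centre is now about (597,−124) with yaw 5.3°. I shift slightly and descend.

Call:
{"api": "jog_arm", "payload": {"motion": [0.8,-0.15,-0.1,-1,0,0,0,0.8,-0.1,-0.1,-1.5,0,0,0,0.8,0,0,-1.5,0,0,0,0.8,0,0,-1.5,0,0,0,0.8,0,0,-1.2,0,0,0,0.8,0,0,-0.6,0,0,0,0.8,0,0,0,0,0,0,0.8,0,0,0,0,0,0]}}

```text
t: 15.52
tcp_pos: [537.4, -131.8, 43.5]
tcp_rot: [-3.141, 0.0, 0.092]
contact_force: [-0.3, -0.3, -1.5]
grip_width: 42.8
```

Run:
```python
from h import *
s=sense(); print(s['t'],s['tcp_pos'],s['tcp_rot'],s['contact_force'],s['grip_width'])
w=read_camera("wrist"); sc=read_camera("scene"); c=get_calibration("scene"); u,v=map(int,proj(c,[585,-126,55])); print(u,v)
b=cv2.resize(sc[v-32:v+28,u-40:u+40],(400,300),interpolation=cv2.INTER_CUBIC)
cv2.imwrite("pics/r2.png",np.hstack([cv2.resize(w,(400,300)),b]))
```

```text
15.5167 [ 537.42007112 -131.75785922   43.53953231] [-3.14148863e+00  1.49652372e-04  9.18247156e-02] [-0.25219331 -0.30060695 -1.53922435] 42.84076757366481
272 164
```

View pics/r2.png

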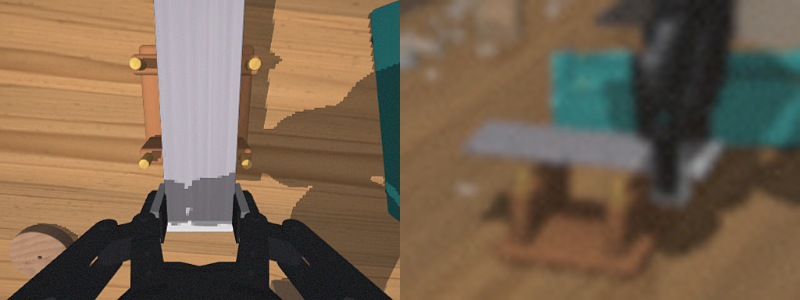

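Run:
```python
from h import *
c=get_calibration("wrist")
P=np.array([onz(c,u*1.28,v*1.28,58)[:2] for u,v in [(136,63),(255,63),(144,163),(247,162)]]); print(P.round(1))
ctr=P.mean(0); d=(P[0]+P[1]-P[2]-P[3])/2; print("rest",ctr,np.degrees(np.arctan2(d[1],d[0])),np.linalg.norm(d))
z=43.5+17.7+4
B=np.array([onz(c,u*1.28,v*1.28,z)[:2] for u,v in [(155,0),(243,0),(165,228),(235,228)]]); print(B.round(1))
f=B[2:].mean(0);b=B[:2].mean(0);x=(b-f)/np.linalg.norm(b-f); print("front",f,"yaw",np.degrees(np.arctan2(x[1],x[0])),"centre",f+75*x)
```

```text
[[ 623.2  -89.5]
 [ 629.2 -155.4]
 [ 563.3  -94.4]
 [ 570.  -160.5]]
rest [ 596.44067213 -124.93293082] 4.838526144402198 59.759337691679605
[[ 652.4 -100.7]
 [ 656.2 -143. ]
 [ 519.8 -110.8]
 [ 524.1 -158.2]]
front [ 521.96371649 -134.49120084] yaw 5.4550316807035095 centre [ 596.62405018 -127.361364  ]
```

Call:
{"api": "jog_arm", "payload": {"motion": [0.8,0.05,0.15,-0.3,0,0,-0.4,0.8,0,0.1,-0.4,0,0,0,0.8,0,0,-0.3,0,0,0,0.8,0,0,-0.2,0,0,0,0.8,0,0,-0.1,0,0,0,0.8,0,0,0,0,0,0,0.8,0,0,0,0,0,0]}}

```text
t: 16.2
tcp_pos: [537.9, -129.4, 30.5]
tcp_rot: [-3.142, 0.0, 0.085]
contact_force: [-0.3, -0.0, -1.8]
grip_width: 42.6
```

Call:
{"api": "jog_arm", "payload": {"motion": [0.8,0,0,-0.05,0,0,0,0.8,0,0,-0.05,0,0,0,0.8,0,0,0,0,0,0]}}

```text
t: 16.45
tcp_pos: [537.9, -129.4, 29.6]
tcp_rot: [-3.142, -0.0, 0.084]
contact_force: [0.8, 0.3, -1.9]
grip_width: 42.8
```

Call:
{"api": "jog_arm", "payload": {"motion": [0.8,0,0,-0.05,0,0,0,0.8,0,0,-0.05,0,0,0,0.8,0,0,0,0,0,0]}}

```text
t: 16.7
tcp_pos: [538.0, -129.5, 28.6]
tcp_rot: [3.142, -0.0, 0.084]
contact_force: [-0.2, -0.4, -1.3]
grip_width: 42.9
```

Call:
{"api": "jog_arm", "payload": {"motion": [0.8,0,0,-0.05,0,0,0,0.8,0,0,-0.03,0,0,0,0.8,0,0,0,0,0,0]}}

```text
t: 16.95
tcp_pos: [538.0, -129.5, 27.9]
tcp_rot: [3.141, -0.0, 0.084]
contact_force: [-0.9, 0.7, -0.4]
grip_width: 43.0
```

Call:
{"api": "jog_arm", "payload": {"motion": [0.8,0,0,-0.04,0,0,0,0.8,0,0,0,0,0,0,0.8,0,0,0,0,0,0]}}

```text
t: 17.2
tcp_pos: [538.0, -129.5, 27.6]
tcp_rot: [3.141, -0.0, 0.085]
contact_force: [-0.7, 0.5, 1.1]
grip_width: 43.1
```

Call:
{"api": "jog_arm", "payload": {"motion": [0.8,0,0,-0.03,0,0,0,0.8,0,0,0,0,0,0,0.8,0,0,0,0,0,0]}}

```text
t: 17.45
tcp_pos: [538.0, -129.5, 27.4]
tcp_rot: [3.141, -0.0, 0.085]
contact_force: [-1.9, 0.5, 4.5]
grip_width: 43.0
```

Call:
{"api": "jog_arm", "payload": {"motion": [-0.1,0,0,0,0,0,0,-0.2,0,0,0,0,0,0,-0.4,0,0,0,0,0,0,-0.6,0,0,0,0,0,0,-0.6,0,0,0,0,0,0,-0.6,0,0,0,0,0,0], "squeeze": 20}}

```text
t: 17.95
tcp_pos: [537.9, -129.4, 27.0]
tcp_rot: [-3.142, -0.0, 0.085]
contact_force: [1.1, -0.1, -0.2]
grip_width: 68.3
```

Run:
```python
from h import *
s=sense(); print(s['t'],s['tcp_pos'],s['contact_force'],s['grip_width'])
w=read_camera("wrist"); cv2.imwrite("pics/f1.png",w); c=get_calibration("wrist"); h=cv2.cvtColor(w,cv2.COLOR_BGR2HSV)
m=((h[...,1]<70)&(h[...,2]>90)).astype(np.uint8)
k=max(cv2.findContours(m,0,2)[0],key=cv2.contourArea); q=cv2.approxPolyDP(cv2.convexHull(k),6,True).reshape(-1,2)
print([(p.tolist(),onz(c,*map(float,p),49)[:2].round(1).tolist()) for p in q])
```

```text
17.95 [ 537.91631504 -129.41533961   27.04018779] [ 1.12477342 -0.06224358 -0.22175427] 68.29274981976724
[([314, 0], [655.5, -141.9]), ([298, 295], [522.6, -153.8]), ([215, 297], [517.6, -110.1]), ([195, 0], [651.8, -97.7])]
```

Call:
{"api": "jog_arm", "payload": {"motion": [-0.6,0,0,0.5,0,0,0,-0.6,0,0,1.5,0,0,0,-0.6,0,0,3,0,0,0,-0.6,0,0,3,0,0,0,-1,-2,0,3,0,0,0,-1,-3,0,3,0,0,0,-1,-3,0,3,0,0,0,-1,-2,0,2,0,0,0]}}

```text
t: 18.67
tcp_pos: [437.9, -129.6, 219.0]
tcp_rot: [3.14, -0.002, 0.085]
contact_force: [-0.2, -0.6, 1.0]
grip_width: 85.4
```

Call:
{"api": "jog_arm", "payload": {"motion": [-1,0,0,0,0,0,0,-1,0,0,0,0,0,0,-1,0,0,0,0,0,0]}}

```text
t: 18.92
tcp_pos: [439.1, -129.3, 215.6]
tcp_rot: [-3.141, -0.0, 0.084]
contact_force: [0.3, -1.0, -0.4]
grip_width: 85.0
```

Run:
```python
from h import *
s=sense(); print(s['t'],s['tcp_pos'],s['contact_force'],s['grip_width'])
w=read_camera("wrist"); c=get_calibration("wrist"); h=cv2.cvtColor(w,cv2.COLOR_BGR2HSV)
m=((h[...,1]<70)&(h[...,2]>90)).astype(np.uint8)
for k in sorted(cv2.findContours(m,0,2)[0],key=cv2.contourArea)[-2:]:
    q=cv2.approxPolyDP(cv2.convexHull(k),6,True).reshape(-1,2)
    print([(p.tolist(),onz(c,*map(float,p),49)[:2].round(1).tolist()) for p in q])
sc=read_camera("scene"); cs=get_calibration("scene"); u,v=map(int,proj(cs,[595,-126,50]))
b=cv2.resize(sc[v-32:v+28,u-40:u+40],(400,300),interpolation=cv2.INTER_CUBIC)
cv2.imwrite("pics/f2.png",np.hstack([cv2.resize(w,(400,300)),b]))
```

```text
18.9167 [ 439.05454132 -129.29373993  215.61906494] [ 0.31006318 -0.9636683  -0.3785965 ] 84.98655257406426
[([161, 317], [218.0, -15.4]), ([257, 322], [220.8, -149.7]), ([258, 339], [190.1, -153.8]), ([184, 351], [157.8, -47.4])]
[([287, 0], [608.9, -145.0]), ([284, 98], [520.7, -152.5]), ([243, 98], [517.1, -109.4]), ([241, 0], [605.3, -101.4])]
```

View pics/f2.png

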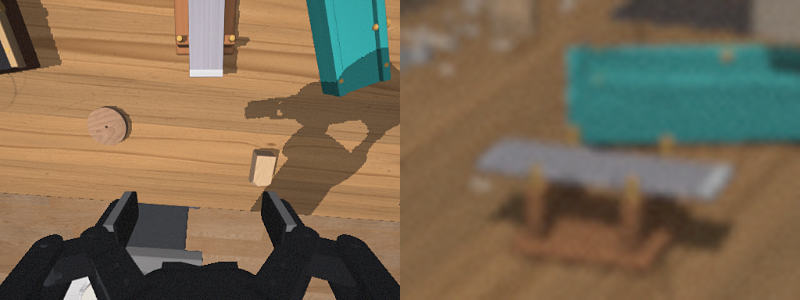

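The blade lies flat on both bars between the pins, and the disc is untouched. One numeric check of the lengthwise centring, with no further views:

Run:
```python
from h import *
c=get_calibration("wrist")
N=[onz(c,u*1.28,v*1.28,58)[:2] for u,v in [(180,38),(236,38)]]; n=np.mean(N,0)
x=np.array([np.cos(np.radians(4.9)),np.sin(np.radians(4.9))]); f=np.array([518.9,-131.0])
print("near pins",np.round(N,1),"front beyond near bar (ideal 45):",(n-f)@x,"lateral",np.cross(x,f-n))
cs=get_calibration("scene"); u0,v0=map(int,proj(cs,[595,-126,50])); g=lambda p,z:onz(cs,u0-40+(p[0]-400)/5,v0-32+p[1]/5,z)[:2]
near=[g((537,172),58),g((630,180),58)]; far=[g((572,132),58),g((667,142),58)]
ends=[g((733,165),49),g((715,198),49),g((478,168),49),g((505,140),49)]
print(np.round(near,1),np.round(far,1),np.round(ends,1))
pc=(np.mean(near,0)+np.mean(far,0))/2; print("blade-rest along x (scene):",(np.mean(ends,0)-pc)@x, "ends",[round(float((e-pc)@x),1) for e in ends])
print("disc px ok", onz(c,107*1.28,126*1.28,12)[:2])
w=read_camera("top"); cv2.imwrite("pics/top9.png",w); t=get_calibration("top")
h=cv2.cvtColor(w,cv2.COLOR_BGR2HSV); m=((h[...,1]<70)&(h[...,2]>110)).astype(np.uint8); k=np.zeros_like(m); k[135:215,285:335]=m[135:215,285:335]
q=max(cv2.findContours(k,0,2)[0],key=cv2.contourArea); r=cv2.minAreaRect(q); print(r, onz(t,*r[0],49), "rest top est 597.9,-122.1")
```

```text
near pins [[ 561.4  -94.3]
 [ 567.2 -163.6]] front beyond near bar (ideal 45): 45.403119814141434 lateral 1.8142659823710594
[[615.5 -78.7]
 [560.7 -89.3]] [[ 623.3 -144. ]
 [ 563.3 -151.8]] [[ 521.3 -154. ]
 [ 513.4 -103.7]
 [ 660.4  -89.3]
 [ 665.7 -135.9]]
blade-rest along x (scene): -0.9192268710133422 ends [-72.4, -76.0, 71.7, 73.0]
disc px ok [428.85899826  21.53846014]
((311.6520690917969, 176.19451904296875), (50.87680435180664, 16.01677131652832), 83.9909896850586) [ 595.60409042 -124.23566238   49.        ] rest top est 597.9,-122.1<stdin>:5: DeprecationWarning: Arrays of 2-dimensional vectors are deprecated. Use arrays of 3-dimensional vectors instead. (deprecated in NumPy 2.0)
```

Three views put the blade within about 0–2 mm of centre lengthwise, and about 2 mm off sideways where 7 mm is free. I'm handing in.

```bash
python3 -c "
from h import *
print(hand_in()); print(sense()['t'])"
```

```text
the job is handed in; nothing more can be done
None
the job is handed in; nothing more can be done
```

The steel blade now lies flat on the drip rest, across both bars and between the brass pins. I handed the job in at about 19 s of the 64 s allowed.

- **Slide:** I pressed on the blade with shut fingertips, reading about 5–10 N, and dragged it about 57 mm along the tray. Part of the drag dipped below the 8 N you gave, but the blade did not slip. It ended with roughly 37 mm sticking out past the mouth, still flat and straight in the channel.
- **Transfer:** I gripped across the overhanging end at 70 N, lifted it clear of the tray, and set it on the rest with about 4.5 N of contact. I then opened the fingers and backed away.
- **Last checks:** Blade past the near bar measured 45.4 mm against an ideal 45 mm. The scene view put the blade 0.9 mm off centre and the top view about 2 mm. It is about 2 mm off sideways, with 7 mm free on each side.
- **Other objects:** The disc is where it started, within about 2 mm. I did not measure the chisel, carved blank and glue bottle again. The arm stayed clear of them, and the contact readings away from the blade showed nothing touched.
- **Disagreement:** The top camera's positions differ from the wrist camera's by about 2–4 mm. I steered by the wrist camera and compared positions only within a single view.

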